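# Snap the watch case lid shut all round

### The arm

A 7-joint arm with a two-finger parallel gripper is mounted at the origin on the work surface. World frame = base frame: x ahead of the robot, y to its left, z up, the work surface at z = 0. Lengths are in mm, angles in degrees, forces in N, time in s.
With the tool pointing down it reaches from about 425 to 975 mm from the base axis. Payload 16.7 kg.
Tool frame: the origin (TCP) lies midway between the tips of the shut fingers; the grasp point (between the pads) lies 19 mm behind it; x points along the fingers, z is the direction in which the jaws open and shut, and the axes are right-handed (so a half turn about x gives the same grasp; the last joint's range is limited). The gripper opens to 85 mm and grips with 20 to 120 N. Pads are 22 mm wide; open, the fingers measure 114 mm over their backs; the gripper's body (76 mm by 85 mm) begins 54 mm behind the grasp point. The pads swing forward as they close: fully open they stand 13 mm farther back than shut.
Start: joints at [-72.794, 24.414, 4.234, 92.017, -1.954, 63.644, -3.845], TCP at [293.479, 607.821, 231.302] pointing down, gripper open.
Joint ranges: [-163.25, 163.25], [-28.42, 122.38], [-70.27, 78.77], [12.13, 141.07], [-58.53, 238.53], [9.26, 117.41], [-156.51, 156.51]. Speed limits (degrees/s): [108.29, 108.29, 136.94, 136.94, 172.46, 172.46, 172.46].

### API

Orientations are given as a 3x3 rotation matrix whose columns are the frame's x, y, z axes.
In Python, from workcell import sense, capture, job_done, recognise, cut_out, place_of gives the robot as it stands. The module is installed in compiled form; this text tells all that it offers.
- The arm moves only by the tool send_rows, never from a script. Its argument "moves" is a list of rows, each a list of 7 numbers: the opening in per cent of the stroke, from 0 (shut) to 100 (fully open), then the shift along the tool's x, y, z in mm, then the turn, a rotation vector about the tool's x, y, z in rad. A call has 1 to 8 rows; each row is the pose to reach, as a shift and turn from the pose commanded when the call began, along the tool's axes at that moment; what a row does not reach only later rows make up. A row lasts 1/12 s, in which the tool goes at most 41.7 mm and 7.16 degrees, less where a joint would pass 70% of its speed; a pose out of reach is approached as far as the arm can. A call with a gripper value outside its range is refused whole. The fingers move at their own pace and stop on an object; the grip force is fixed at half the most. Time passes only in rows, so rows that repeat a pose let the fingers close. It gives the time, the measured TCP pose, the force and the opening at its end, in the units of the state.
- sense(): the state, without advancing time (a new reading comes with each control period).
- capture(name): name is "side" or "top" or "wrist"; returns a dict with "frame" (400x640x3 uint8, red, green, blue), "camera_matrix" (3x3 intrinsics, pixels), "R" (3x3) and "t" (3): a world point X has camera coordinates R X + t. Camera axes: x right, y down, z forward; pixel columns grow to the right and rows downward; lengths in mm; the calibration is good to about 2 mm. The wrist camera is an equidistant fisheye: a pixel r from the principal point sees the ray r / f radians off the axis. A picture is of the moment at which its call begins. There is no depth.
- job_done(): hands the job in, once; it reports no verdict.
Trained networks look in the newest picture that a camera, given by its name, has taken for a name from the list of things; names that differ only in an ending like _2 or _b are one class to them, and where a whole thing is asked for, a point or a joint stands for the part that bears it (a point fixed in the world has none). Each returns a list of dicts, best first, with "score" (0 to 1); they miss things now and then, are a little off and sometimes report something else, mostly with a low value. They report only what shows in the picture. A call takes as long as a camera call. They do not tell look-alikes from the thing itself.
- recognise(camera, name): "extent" ([left, top, width, height] in pixels, round what is visible of it).
- cut_out(camera, name): "region" (400x640 bool, what is visible of it) and "extent" ([left, top, width, height] in pixels, round what is visible of it).
- place_of(camera, name): "point" ([column, row] in pixels: a listed point, or the origin of a listed thing).
The state is a dict: "time": time; "joints": joint angles; "joint_velocities": joint speeds; "joint_torque": joint torques, N m; "tcp_pos": TCP position; "orientation": TCP orientation; "contact_force": force on the tool from outside, world axes, zero at the start; "wrist_torque": the same for the moment, N m; "finger_gap": opening from 0.0 (shut) to 1.0 (fully open).
Only numpy, scipy, OpenCV 4.12 (cv2) and the standard library are available. Lean on these libraries where they do the work, as an engineer would, in place of code of your own. Each camera call takes 0.05 s, during which the arm holds its last target.

### The job

The lid of the brown watch case is laid on but not snapped down: press its four rim sections down with the fingertips, one section at a time in any order, until every one has clicked fully shut. Leave the case standing where it is, without picking it up, dragging or tipping it, and do not disturb the things around it. Finish with the hand clear of everything.

Things in the scene. Friction and masses are not known exactly. Their poses are not given: they have to be found in the camera images.
- watch_case: Loose brown plastic watch case, 130 (x) x 190 (y) mm, about 0.85 kg, upright on the shelf. Origin: centre of its underside; y along its long way, z up. Tub wall top 36 mm up. In the lid's middle a fixed window panel, 72 x 132 mm, with two watches, its top 41 mm (watches 44 mm) up. Round it four separate snap-down rim sections, one per side, each 28 mm wide, standing up to 7 mm off the tub.
- rim_near (a joint): Travel (m) of the rim section on the case's -x (robot-facing) side: 0 = fully up (7 mm gap under it), 0.007 = snapped shut on the tub. It moves straight down and starts to give at about 6 N, softening as it goes; let go before 4 mm it springs back up, past 4 mm it snaps the rest of the way by itself and stays shut. Solid stop at 0.007.
- rim_near_top (a point): Middle of the flat top of that rim section (long, 190 x 28 x 12 mm, running along the case's y); the place to press. 55 mm above the shelf when up, 48 mm when shut; moves with the section. Site axes are those of the case.
- rim_far (a joint): Travel (m) of the rim section on the case's +x side: 0 = fully up (7 mm gap under it), 0.007 = snapped shut on the tub. It moves straight down and starts to give at about 6 N, softening as it goes; let go before 4 mm it springs back up, past 4 mm it snaps the rest of the way by itself and stays shut. Solid stop at 0.007.
- rim_far_top (a point): Middle of the flat top of that rim section (long, 190 x 28 x 12 mm, running along the case's y); the place to press. 55 mm above the shelf when up, 48 mm when shut; moves with the section. Site axes are those of the case.
- rim_left (a joint): Travel (m) of the rim section on the case's +y side: 0 = fully up (7 mm gap under it), 0.007 = snapped shut on the tub. It moves straight down and starts to give at about 6 N, softening as it goes; let go before 4 mm it springs back up, past 4 mm it snaps the rest of the way by itself and stays shut. Solid stop at 0.007.
- rim_left_top (a point): Middle of the flat top of that rim section (short, 71 x 28 x 12 mm, running along the case's x between the long sections); the place to press. 55 mm above the shelf when up, 48 mm when shut; moves with the section. Site axes are those of the case.
- rim_right (a joint): Travel (m) of the rim section on the case's -y side: 0 = fully up (7 mm gap under it), 0.007 = snapped shut on the tub. It moves straight down and starts to give at about 6 N, softening as it goes; let go before 4 mm it springs back up, past 4 mm it snaps the rest of the way by itself and stays shut. Solid stop at 0.007.
- rim_right_top (a point): Middle of the flat top of that rim section (short, 71 x 28 x 12 mm, running along the case's x between the long sections); the place to press. 55 mm above the shelf when up, 48 mm when shut; moves with the section. Site axes are those of the case.
- cologne: Small capped glass cologne bottle, 40 x 30 x 70 mm high, loose, standing beside the case's +y end. Origin: centre of underside. Leave alone.
- cufflink_tray: White ceramic cufflink tray, 75 x 120 x 16 mm, loose, beyond the case's far side. Origin: centre of underside. Leave alone.
- shoe_horn: Stainless steel shoe horn, about 40 x 200 x 6 mm, loose, lying along the case's near side. Origin: under its middle. Leave alone.
- polish_tin: Round aluminium shoe-polish tin, 64 mm across, 24 mm high, loose, beside the case's -y end. Origin: centre of underside. Leave alone.
- clothes_brush: Wooden clothes brush, 45 (x) x 160 (y) x 40 mm high, loose, off to the robot's right (-y). Origin: centre of underside. Leave alone.
There are look-alikes about, which are no part of the job. There is more than one size of the watch_case; the job needs the smallest.

How it is judged:
By the outcome, as a careful person would: the job done as asked, in the order asked, and still so for the second after the job is handed in, with the robot touching nothing.
It also fails if it takes over 48 s, if anything falls off the work surface, if the arm or the gripper's body presses on something with over 40 N, if the wrist force passes 120 N, or if a joint passes its speed limit or range.

## Working session

There is one attempt and no reset: what is moved stays moved. The work goes in short steps, Python scripts to look and compute and a tool call to move; the robot and the scene stay as the last step left them, time stands still between calls to the robot, and variables do not carry over. Pictures are saved under pics/ and viewed, and the job is handed in when it is done.

Besides the shell and the picture viewer there is one more tool, called after ">>>" as a command line: name --pt "numbers of a row" for each row, then --argument value for the rest. send_rows: Moves the arm, as the interface text tells. Its arguments: {"type":"object","properties":{"moves":{"type":"array"}},"required":["moves"]}

```bash
mkdir -p pics; python3 - <<'E'
from workcell import *
import cv2
s=sense()
for k in ("time","tcp_pos","orientation","contact_force","finger_gap"): print(k,s[k])
for c in ("side","top","wrist"):
    d=capture(c); cv2.imwrite(f"pics/{c}0.png",cv2.cvtColor(d["frame"],cv2.COLOR_RGB2BGR))
    print(c,d["camera_matrix"],d["R"],d["t"])
    for n in ("watch_case","rim_near_top"):
        print(n,[(r["score"],[round(float(x)) for x in r["point"]]) for r in place_of(c,n)])
E
```

```text
time 0.0
tcp_pos [293.33172278 607.48093794 230.61372148]
orientation [[-4.62691205e-04 -9.00517179e-01  4.34820189e-01]
 [-1.20414788e-03  4.34820422e-01  9.00516380e-01]
 [-9.99999168e-01 -1.06926798e-04 -1.28554343e-03]]
contact_force [ 0.53167533  0.37934932 -0.13973032]
finger_gap 0.9996612082872733
side [[431.40218172   0.         323.60726739]
 [  0.         431.40218172 192.86256545]
 [  0.           0.           1.        ]] [[ 0.86851999 -0.49563484 -0.00437381]
 [-0.37526485 -0.65177502 -0.6590642 ]
 [ 0.32380444  0.57405177 -0.75207397]] [-452.6607149   168.60123322 1091.36807563]
watch_case [(0.98, [326, 276]), (0.83, [203, 152]), (0.67, [318, 160]), (0.6, [307, 162])]
rim_near_top [(0.72, [353, 255]), (0.61, [177, 143]), (0.59, [308, 161])]
top [[463.84596667   0.         331.60900709]
 [  0.         463.84596667 199.4611461 ]
 [  0.           0.           1.        ]] [[-0.02557606 -0.99966297 -0.0044501 ]
 [-0.99381439  0.02590715 -0.10798971]
 [ 0.1080686   0.00166062 -0.99414205]] [ -55.79516876  487.06781576 1502.50350644]
watch_case [(0.91, [396, 233]), (0.86, [219, 270]), (0.68, [286, 183])]
rim_near_top [(0.94, [223, 287]), (0.8, [400, 209]), (0.74, [289, 195]), (0.74, [452, 159])]
wrist [[309.70691629   0.         316.55505881]
 [  0.         309.70691629 198.23187923]
 [  0.           0.           1.        ]] [[ 0.43546575  0.90020389 -0.00159056]
 [ 0.86291632 -0.41692364  0.28556979]
 [ 0.25640789 -0.12572839 -0.9583566 ]] [-674.43855944  -36.68817418  380.34900688]
watch_case [(0.73, [34, 347]), (0.57, [134, 239])]
rim_near_top [(0.69, [31, 382]), (0.58, [68, 233])]
```

View pics/side0.png

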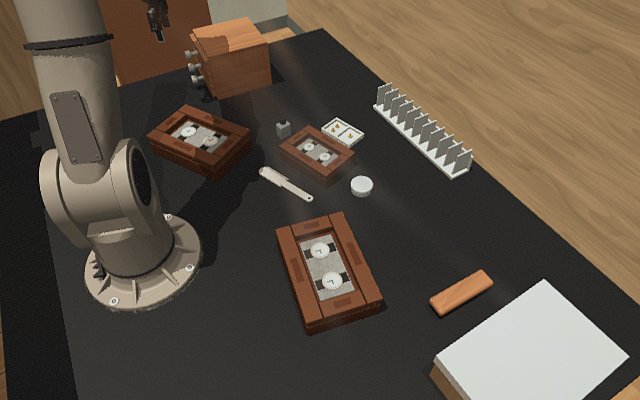

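View pics/top0.png

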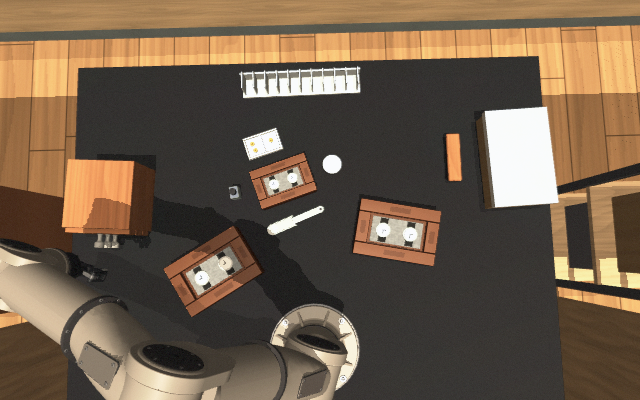

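View pics/wrist0.png

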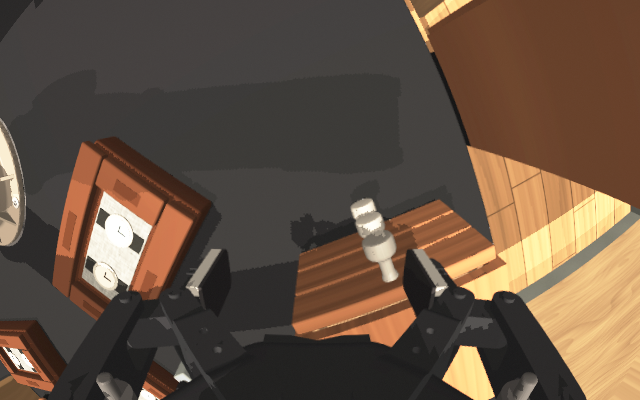

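Three watch-case candidates appear in the top image, at (283,180), (213,270) and (398,232). The one at (283,180) is the smallest, and the cologne, tray, horn and tin surround it as described. I'll measure it and check a close crop.

```bash
cat > h.py <<'E'
import numpy as np,cv2
from workcell import *
def ray(d,p):
    K=np.array(d["camera_matrix"]);R=np.array(d["R"]);t=np.array(d["t"])
    v=np.linalg.inv(K)@[p[0],p[1],1]; return -R.T@t, R.T@v
def onz(d,p,z):
    o,v=ray(d,p); return o+v*(z-o[2])/v[2]
def proj(d,X):
    K=np.array(d["camera_matrix"]);c=np.array(d["R"])@X+np.array(d["t"]);q=K@c;return q[:2]/q[2]
E
python3 - <<'E'
from h import *
Z={"watch_case":0,"rim_near_top":55,"rim_far_top":55,"rim_left_top":55,"rim_right_top":55,"cologne":0,"polish_tin":0,"shoe_horn":0,"cufflink_tray":0}
for c in ("top","side"):
    d=capture(c)
    for n,z in Z.items():
        print(c,n,[(round(r["score"],2),np.round(r["point"]).tolist(),onz(d,r["point"],z).round().tolist()[:2]) for r in place_of(c,n)])
    f=cv2.cvtColor(d["frame"],cv2.COLOR_RGB2BGR)
    a=f[140:220,230:350] if c=="top" else f[110:200,250:370]
    cv2.imwrite(f"pics/crop_{c}.png",cv2.resize(a,None,fx=6,fy=6,interpolation=cv2.INTER_CUBIC))
E
```

```text
top watch_case [(0.76, [219.0, 271.0], [260.0, 311.0]), (0.74, [396.0, 233.0], [371.0, -279.0]), (0.63, [283.0, 181.0], [556.0, 92.0])]
top rim_near_top [(0.66, [224.0, 288.0], [209.0, 280.0]), (0.6, [402.0, 208.0], [449.0, -294.0]), (0.57, [288.0, 197.0], [493.0, 73.0]), (0.15, [286.0, 180.0], [548.0, 79.0])]
top rim_far_top [(0.96, [203.0, 255.0], [316.0, 347.0]), (0.88, [277.0, 168.0], [591.0, 108.0]), (0.56, [392.0, 252.0], [308.0, -255.0])]
top rim_left_top [(0.63, [429.0, 235.0], [359.0, -378.0]), (0.61, [183.0, 290.0], [207.0, 410.0]), (0.47, [259.0, 187.0], [530.0, 165.0])]
top rim_right_top [(0.79, [240.0, 253.0], [319.0, 228.0]), (0.76, [362.0, 223.0], [405.0, -164.0]), (0.71, [304.0, 170.0], [580.0, 20.0])]
top cologne [(0.47, [235.0, 192.0], [523.0, 256.0])]
top polish_tin [(0.63, [332.0, 163.0], [611.0, -73.0])]
top shoe_horn [(0.72, [296.0, 220.0], [422.0, 51.0]), (0.17, [286.0, 181.0], [556.0, 82.0])]
top cufflink_tray [(0.64, [262.0, 145.0], [682.0, 163.0])]
side watch_case [(0.74, [327.0, 279.0], [371.0, -278.0]), (0.63, [317.0, 164.0], [544.0, 79.0]), (0.56, [201.0,
[... 185 characters left out ...]
], [504.0, 65.0]), (0.25, [283.0, 183.0], [401.0, 15.0])]
side rim_far_top [(0.94, [296.0, 267.0], [309.0, -242.0]), (0.86, [214.0, 115.0], [341.0, 392.0]), (0.83, [328.0, 142.0], [591.0, 98.0])]
side rim_left_top [(0.69, [299.0, 138.0], [526.0, 159.0]), (0.64, [171.0, 122.0], [210.0, 424.0]), (0.6, [345.0, 301.0], [363.0, -373.0])]
side rim_right_top [(0.97, [310.0, 228.0], [390.0, -159.0]), (0.86, [230.0, 143.0], [335.0, 242.0]), (0.73, [339.0, 160.0], [580.0, 12.0])]
side cologne [(0.76, [285.0, 136.0], [517.0, 245.0])]
side polish_tin [(0.59, [362.0, 187.0], [612.0, -68.0])]
side shoe_horn [(0.59, [284.0, 183.0], [421.0, 62.0])]
side cufflink_tray [(0.76, [342.0, 137.0], [673.0, 147.0])]
```

```bash
echo
```

```text
(no output)
```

View pics/crop_top.png

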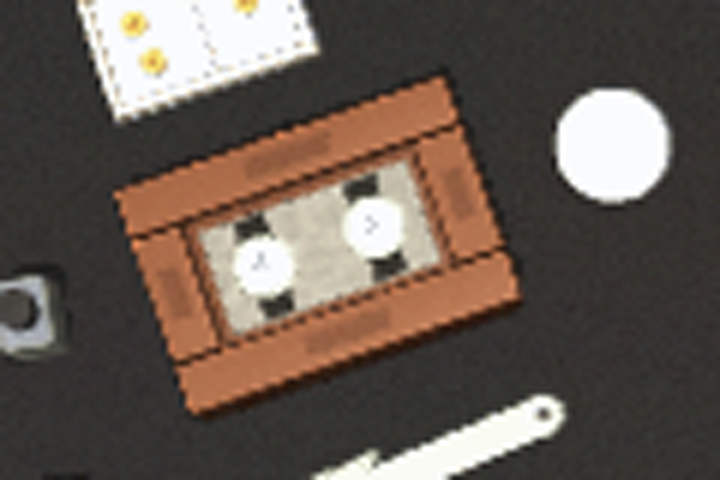

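View pics/crop_side.png

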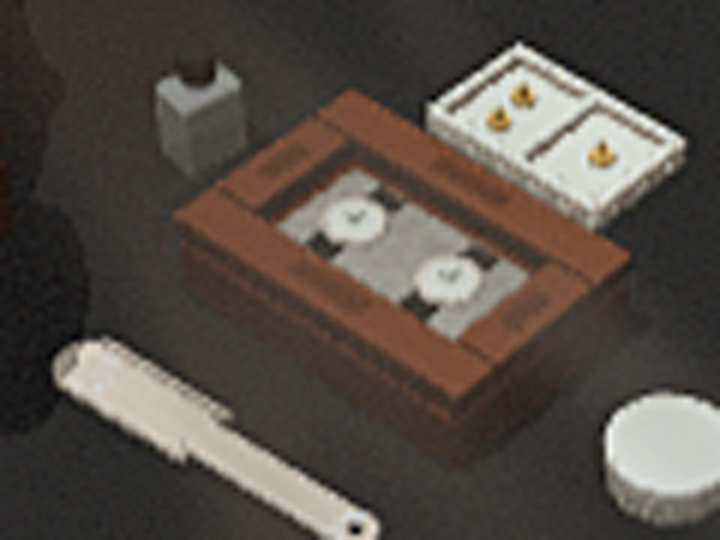

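```bash
python3 - <<'E'
from h import *
def f(p,o): return [(p[0]+.5)/6-.5+o[0],(p[1]+.5)/6-.5+o[1]]
dt=capture("top");ds=capture("side")
for d,o,L in ((dt,(230,140),dict(FL=(115,192),FR=(445,75),NR=(521,292),NL=(192,410),far=(288,155),left=(175,293),right=(460,192),near=(347,331))),
            (ds,(250,110),dict(FL=(350,88),FR=(631,258),NR=(460,402),NL=(176,216),far=(473,177),left=(286,162),right=(524,312),near=(332,287)))):
    P={k:onz(d,f(p,o),55)[:2] for k,p in L.items()}
    print({k:v.round(1).tolist() for k,v in P.items()})
    c=(P["FL"]+P["FR"]+P["NL"]+P["NR"])/4; m=(P["far"]+P["near"]+P["left"]+P["right"])/4
    print("c",c.round(1),m.round(1))
    for a,b in (("FL","FR"),("NL","NR"),("NL","FL"),("NR","FR"),("right","left"),("near","far")):
        v=P[b]-P[a];print(a,b,np.linalg.norm(v).round(1),np.degrees(np.arctan2(v[1],v[0])).round(1))
s=sense();print(s["time"],s["tcp_pos"])
E
```

```text
{'FL': [580.7, 199.1], 'FR': [640.5, 18.7], 'NR': [520.2, -20.1], 'NL': [460.8, 158.4], 'far': [598.6, 104.9], 'left': [524.5, 167.0], 'right': [575.8, 11.8], 'near': [501.4, 74.3]}
c [550.5  89. ] [550.1  89.5]
FL FR 190.0 -71.6
NL NR 188.1 -71.6
NL FL 126.6 18.8
NR FR 126.5 17.9
right left 163.4 108.3
near far 101.9 17.5
{'FL': [578.8, 199.7], 'FR': [636.9, 17.8], 'NR': [516.0, -24.4], 'NL': [457.1, 156.4], 'far': [599.6, 107.6], 'left': [523.1, 164.9], 'right': [572.3, 11.7], 'near': [500.5, 73.0]}
c [547.2  87.4] [548.9  89.3]
FL FR 191.0 -72.3
NL NR 190.2 -72.0
NL FL 129.2 19.6
NR FR 128.0 19.2
right left 160.8 107.8
near far 105.0 19.3
1.55 [293.49025364 607.8283416  231.29230578]
```

The case measures 190 x 128 mm at z=55, with its centre at about (549.5, 88.8) and a yaw of about 18.3°, so this is the smallest one. I'll shut the fingers and travel high to above rim_left, which is at about (524, 166).

>>> send_rows --pt "0 0 -50 -37 -0.1 0 0" --pt "0 0 -100 -74 -0.2 0 0" --pt "0 0 -150 -111 -0.3 0 0" --pt "0 0 -200 -149 -0.4 0 0" --pt "0 0 -250 -186 -0.5 0 0" --pt "0 0 -300 -223 -0.6 0 0" --pt "0 0 -350 -260 -0.7 0 0" --pt "0 0 -400 -298 -0.77 0 0"

```text
time: 2.22
tcp_pos: [448.5, 310.5, 231.6]
orientation: [[0.0, -0.947, -0.32], [0.0, -0.32, 0.947], [-1.0, -0.0, 0.0]]
contact_force: [1.6, 0.5, 0.2]
finger_gap: -0.0
```

```bash
cat >> h.py <<'E'
C=np.array([549.5,88.8]);Y=np.radians(18.3)
ux=np.array([np.cos(Y),np.sin(Y)]);uy=np.array([-ux[1],ux[0]])
T={"near":C-51*ux,"far":C+51*ux,"left":C+81*uy,"right":C-81*uy}
def rel(xyz,s=None):
    s=s or sense();return (np.array(s["orientation"]).T@(np.array(xyz)-s["tcp_pos"])).round(1)
def st():
    s=sense();O=np.array(s["orientation"]);print("t",s["time"],"p",np.round(s["tcp_pos"],1),"F",np.round(s["contact_force"],1),"gap",round(s["finger_gap"],2),"zyaw",np.degrees(np.arctan2(O[1,2],O[0,2])).round(2),"x",O[:,0].round(3));return s
def goals():
    s=st()
    for k,v in T.items(): print(k,v.round(1),rel([*v,s["tcp_pos"][2]],s))
E
python3 -c "
from h import *
goals()"
```

```text
t 2.2167 p [448.5 310.5 231.6] F [1.6 0.5 0.2] gap -0.0 zyaw 108.66 x [ 0.  0. -1.]
near [501.1  72.8] [-1.00e-01  2.62e+01 -2.42e+02]
far [597.9 104.8] [  -0.   -75.8 -242.7]
left [524.1 165.7] [  -0.   -25.3 -161.4]
right [574.9  11.9] [-1.000e-01 -2.430e+01 -3.233e+02]
```

>>> send_rows --pt "0 0 -6 -40 0 0 0" --pt "0 0 -12 -80 0 0 0" --pt "0 20 -19 -120 0 0 0" --pt "0 50 -25 -161 0 0 0" --pt "0 90 -25 -161 0 0 0" --pt "0 125 -25 -161 0 0 0" --pt "0 140 -25 -161 0 0 0" --pt "0 140 -25 -161 0 0 0"

```text
time: 2.88
tcp_pos: [520.2, 166.2, 87.7]
orientation: [[-0.005, -0.949, -0.314], [-0.003, -0.314, 0.949], [-1.0, 0.006, -0.001]]
contact_force: [-0.9, -1.0, 0.2]
finger_gap: -0.004
```

```bash
python3 -c "
from h import *
goals()
for c in ('top','side','wrist'):
    d=capture(c);f=cv2.cvtColor(d['frame'],cv2.COLOR_RGB2BGR)
    if c!='wrist':
        for k,v in T.items():
            q=proj(d,np.array([*v,55])).round().astype(int); f[q[1],q[0]]=(0,255,0)
        f=f[120:240,210:370] if c=='top' else f[90:210,230:390]
        f=cv2.resize(f,None,fx=5,fy=5,interpolation=cv2.INTER_NEAREST)
    cv2.imwrite(f'pics/{c}1.png',f)
"
```

```text
t 2.8833 p [520.2 166.2  87.7] F [-0.9 -1.   0.2] gap -0.0 zyaw 108.31 x [-0.005 -0.003 -1.   ]
near [501.1  72.8] [  0.4  47.5 -82.7]
far [597.9 104.8] [ -0.3 -54.5 -82.7]
left [524.1 165.7] [-0.  -3.5 -1.7]
right [574.9  11.9] [ 1.000e-01 -3.500e+00 -1.637e+02]
```

View pics/side1.png

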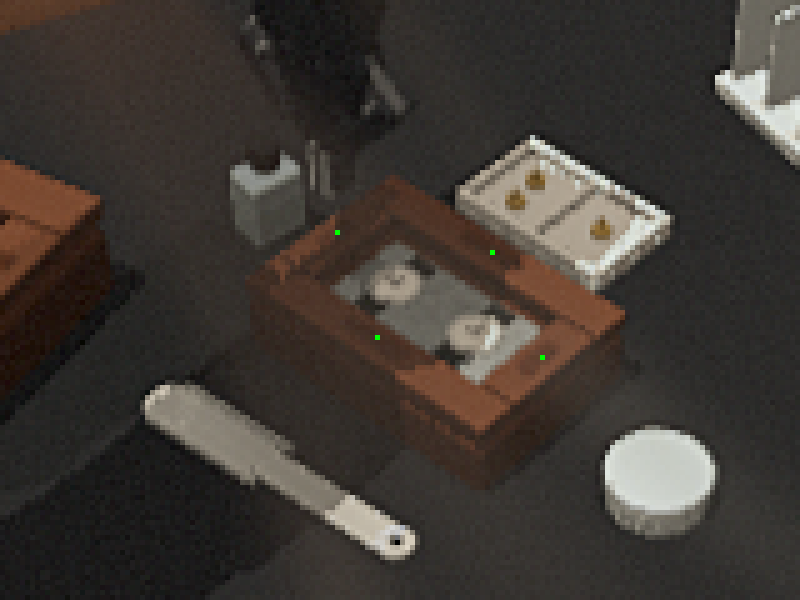

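View pics/wrist1.png

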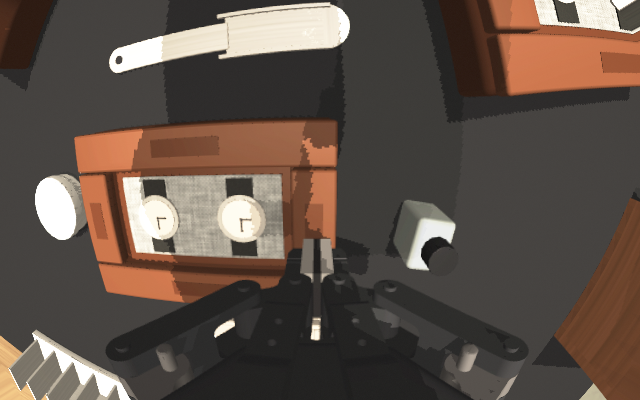

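View pics/top1.png

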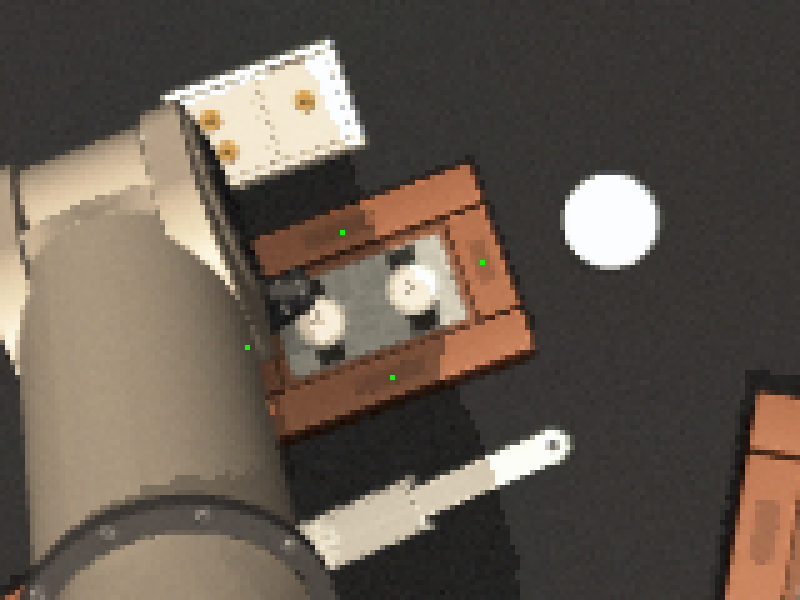

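```bash
python3 -c "
from h import *
goals()"
```

```text
t 3.0333 p [523.  167.9  92.6] F [0.  0.3 0.8] gap -0.0 zyaw 108.35 x [ 0.001  0.001 -1.   ]
near [501.1  72.8] [ -0.1  50.7 -83.4]
far [597.9 104.8] [  0.1 -51.3 -83.5]
left [524.1 165.7] [ 0.  -0.3 -2.4]
right [574.9  11.9] [  -0.    -0.2 -164.4]
```

>>> send_rows --pt "0 15 0 -2 0 0 0" --pt "0 28 0 -2 0 0 0" --pt "0 33 0 -2 0 0 0" --pt "0 35 0 -2 0 0 0" --pt "0 37 0 -2 0 0 0" --pt "0 38 0 -2 0 0 0" --pt "0 39 0 -2 0 0 0" --pt "0 40 0 -2 0 0 0"

```text
time: 3.7
tcp_pos: [523.5, 166.0, 52.3]
orientation: [[0.001, -0.949, -0.315], [0.001, -0.315, 0.949], [-1.0, -0.002, 0.0]]
contact_force: [0.1, 1.6, 2.1]
finger_gap: -0.0
```

```bash
python3 -c "
from h import *
st()"
```

```text
t 3.7 p [523.5 166.   52.3] F [0.1 1.6 2.1] gap -0.0 zyaw 108.35 x [ 0.001  0.001 -1.   ]
```

>>> send_rows --pt "0 1 0 0 0 0 0" --pt "0 2 0 0 0 0 0"

```text
time: 3.87
tcp_pos: [523.0, 165.6, 49.5]
orientation: [[0.0, -0.949, -0.315], [0.0, -0.315, 0.949], [-1.0, -0.0, 0.0]]
contact_force: [-0.5, 0.7, -0.8]
finger_gap: -0.001
```

>>> send_rows --pt "0 1 0 0 0 0 0" --pt "0 2 0 0 0 0 0"

```text
time: 4.03
tcp_pos: [523.0, 165.5, 47.7]
orientation: [[-0.0, -0.949, -0.315], [0.0, -0.315, 0.949], [-1.0, -0.0, 0.0]]
contact_force: [-10.6, -3.3, 35.3]
finger_gap: -0.003
```

>>> send_rows --pt "0 1 0 0 0 0 0" --pt "0 1 0 0 0 0 0"

```text
time: 4.2
tcp_pos: [523.0, 165.5, 47.7]
orientation: [[0.0, -0.949, -0.314], [0.0, -0.314, 0.949], [-1.0, -0.0, 0.0]]
contact_force: [-10.3, -3.8, 34.5]
finger_gap: 0.002
```

rim_left stops hard at z=47.7, which matches shut at 48. Next I'll lift and go to the far rim.

>>> send_rows --pt "0 -15 0 0 0 0 0" --pt "0 -35 -10 -10 0 0 0" --pt "0 -35 -25 -35 0 0 0" --pt "0 -35 -40 -60 0 0 0" --pt "0 -35 -52 -81 0 0 0" --pt "0 -35 -52 -81 0 0 0" --pt "0 -35 -52 -81 0 0 0"

```text
time: 4.78
tcp_pos: [598.3, 103.5, 80.9]
orientation: [[-0.0, -0.95, -0.312], [-0.001, -0.312, 0.95], [-1.0, 0.0, -0.001]]
contact_force: [-0.3, 1.1, -0.9]
finger_gap: -0.001
```

```bash
python3 -c "
from h import *
goals()
for c in ('top','side'):
    d=capture(c);f=cv2.cvtColor(d['frame'],cv2.COLOR_RGB2BGR)
    f=f[120:240,210:370] if c=='top' else f[90:210,230:390]
    f=cv2.resize(f,None,fx=5,fy=5,interpolation=cv2.INTER_NEAREST)
    cv2.imwrite(f'pics/{c}2.png',f)
goals()
"
```

```text
t 4.7833 p [598.3 103.5  80.9] F [-0.3  1.1 -0.9] gap -0.0 zyaw 108.2 x [-0.    -0.001 -1.   ]
near [501.1  72.8] [  0.  101.9   1.2]
far [597.9 104.8] [-0.  -0.1  1.3]
left [524.1 165.7] [-0.  51.1 82.3]
right [574.9  11.9] [  0.1  50.8 -79.7]
t 4.8833 p [597.1 105.4  80.9] F [ 0.5  0.1 -0.4] gap -0.0 zyaw 108.36 x [-0.001  0.    -1.   ]
near [501.1  72.8] [ 1.000e-01  1.014e+02 -7.000e-01]
far [597.9 104.8] [-0.  -0.6 -0.8]
left [524.1 165.7] [ 0.1 50.3 80.3]
right [574.9  11.9] [  0.   50.5 -81.7]
```

View pics/side2.png

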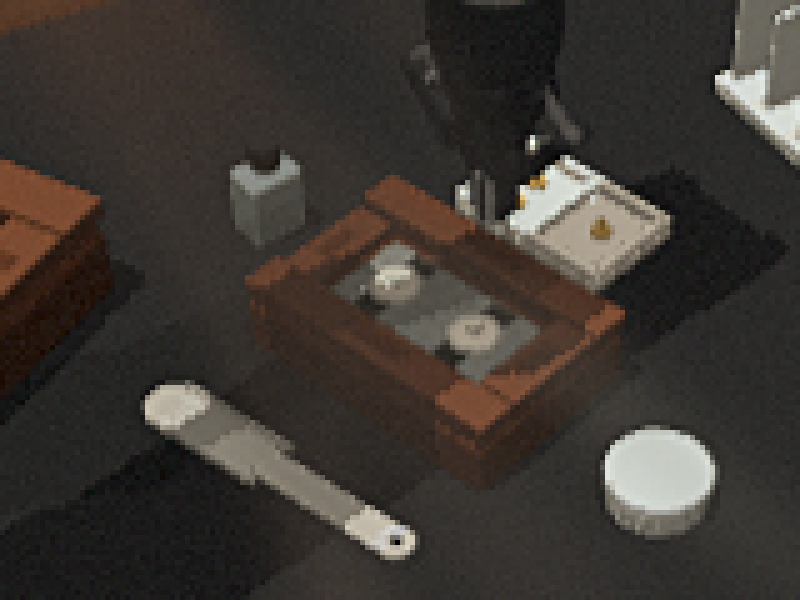

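In the side picture the left section, around pixel (330,240), now sits below its neighbours, and the case hasn't moved. Pressing the far section next.

>>> send_rows --pt "0 14 0 -0.5 0 0 0" --pt "0 23 0 -0.5 0 0 0" --pt "0 26 0 -0.5 0 0 0" --pt "0 28 0 -0.5 0 0 0" --pt "0 29 0 -0.5 0 0 0" --pt "0 30 0 -0.5 0 0 0" --pt "0 31 0 -0.5 0 0 0" --pt "0 32 0 -0.5 0 0 0"

```text
time: 5.55
tcp_pos: [598.1, 104.5, 49.5]
orientation: [[0.0, -0.949, -0.315], [-0.0, -0.315, 0.949], [-1.0, -0.0, -0.0]]
contact_force: [-0.3, 0.6, 0.4]
finger_gap: 0.0
```

>>> send_rows --pt "0 0.8 0 0 0 0 0" --pt "0 1.5 0 0 0 0 0"

```text
time: 5.72
tcp_pos: [598.0, 104.5, 48.0]
orientation: [[0.0, -0.949, -0.315], [0.0, -0.315, 0.949], [-1.0, -0.0, -0.0]]
contact_force: [-5.0, -2.2, 16.5]
finger_gap: 0.001
```

>>> send_rows --pt "0 0.5 0 0 0 0 0" --pt "0 0.5 0 0 0 0 0"

```text
time: 5.88
tcp_pos: [598.0, 104.4, 48.0]
orientation: [[0.0, -0.949, -0.314], [0.0, -0.314, 0.949], [-1.0, -0.0, 0.0]]
contact_force: [-4.9, -1.6, 12.3]
finger_gap: 0.0
```

The far section has hit its stop at 48.0. Now the right section: shift y by +50.8 and z by -81, after lifting.

>>> send_rows --pt "0 -15 0 0 0 0 0" --pt "0 -35 10 -10 0 0 0" --pt "0 -35 25 -35 0 0 0" --pt "0 -35 40 -60 0 0 0" --pt "0 -35 51 -81 0 0 0" --pt "0 -35 51 -81 0 0 0" --pt "0 -35 51 -81 0 0 0" --pt "0 -35 51 -81 0 0 0"

```text
time: 6.55
tcp_pos: [575.1, 12.0, 82.4]
orientation: [[0.0, -0.949, -0.315], [0.0, -0.315, 0.949], [-1.0, -0.0, 0.0]]
contact_force: [0.3, -0.2, -0.2]
finger_gap: -0.004
```

```bash
python3 -c "
from h import *
for c in ('top','side'):
    d=capture(c);f=cv2.cvtColor(d['frame'],cv2.COLOR_RGB2BGR)
    f=f[120:240,210:370] if c=='top' else f[90:210,230:390]
    f=cv2.resize(f,None,fx=5,fy=5,interpolation=cv2.INTER_NEAREST)
    cv2.imwrite(f'pics/{c}3.png',f)
goals()
"
```

```text
t 6.65 p [575.1  12.7  82.2] F [-0.4  0.   0.6] gap -0.0 zyaw 108.42 x [-0.  0. -1.]
near [501.1  72.8] [ 0.  51.3 80.4]
far [597.9 104.8] [  0.  -50.7  80.2]
left [524.1 165.7] [1.000e-01 1.000e-01 1.613e+02]
right [574.9  11.9] [-0.   0.4 -0.7]
```

View pics/side3.png

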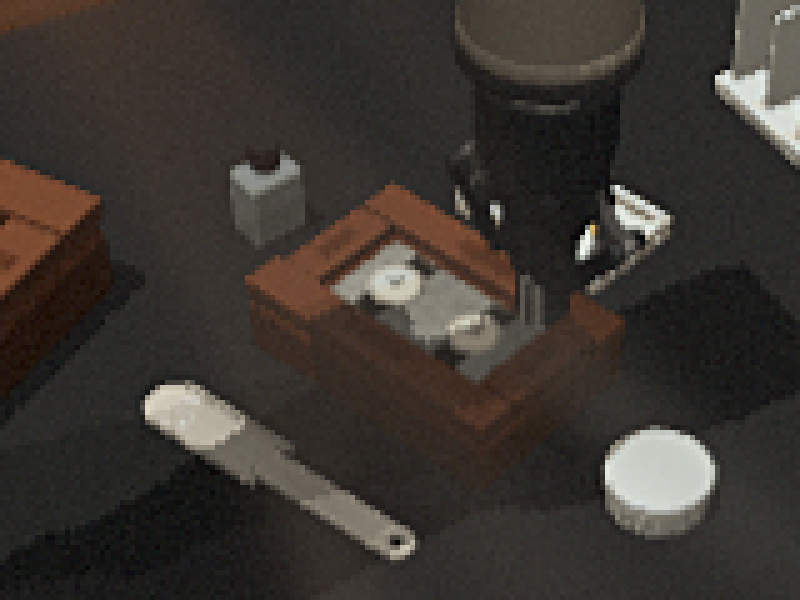

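The far section's left corner has dropped to about (395,185), level with the left section. Pressing the right section.

>>> send_rows --pt "0 14 0 -0.5 0 0 0" --pt "0 24 0 -0.5 0 0 0" --pt "0 27 0 -0.5 0 0 0" --pt "0 29 0 -0.5 0 0 0" --pt "0 30 0 -0.5 0 0 0" --pt "0 31 0 -0.5 0 0 0" --pt "0 32 0 -0.5 0 0 0" --pt "0 33 0 -0.5 0 0 0"

```text
time: 7.32
tcp_pos: [575.3, 11.0, 49.5]
orientation: [[0.0, -0.949, -0.315], [-0.0, -0.315, 0.949], [-1.0, -0.0, -0.0]]
contact_force: [-0.5, -0.5, -0.2]
finger_gap: 0.001
```

>>> send_rows --pt "0 0.8 0 0 0 0 0" --pt "0 1.5 0 0 0 0 0"

```text
time: 7.48
tcp_pos: [575.3, 11.0, 47.9]
orientation: [[0.0, -0.949, -0.315], [-0.0, -0.315, 0.949], [-1.0, -0.0, -0.0]]
contact_force: [-4.2, -0.4, 17.7]
finger_gap: 0.003
```

>>> send_rows --pt "0 0.5 0 0 0 0 0" --pt "0 0.5 0 0 0 0 0"

```text
time: 7.65
tcp_pos: [575.2, 11.0, 48.0]
orientation: [[0.0, -0.949, -0.315], [0.0, -0.315, 0.949], [-1.0, -0.0, 0.0]]
contact_force: [-4.9, -0.4, 12.4]
finger_gap: -0.001
```

The right section is shut. Now near: shift y by +51 and z by +81.

>>> send_rows --pt "0 -15 0 0 0 0 0" --pt "0 -35 10 10 0 0 0" --pt "0 -35 25 35 0 0 0" --pt "0 -35 40 60 0 0 0" --pt "0 -35 51 81 0 0 0" --pt "0 -35 51 81 0 0 0" --pt "0 -35 51 81 0 0 0" --pt "0 -35 51 81 0 0 0"

```text
time: 8.32
tcp_pos: [501.7, 71.8, 82.6]
orientation: [[0.001, -0.949, -0.315], [-0.0, -0.315, 0.949], [-1.0, -0.001, -0.0]]
contact_force: [0.3, 0.5, -0.3]
finger_gap: 0.004
```

```bash
python3 -c "
from h import *
for c in ('top','side'):
    d=capture(c);f=cv2.cvtColor(d['frame'],cv2.COLOR_RGB2BGR)
    f=f[120:240,210:370] if c=='top' else f[90:210,230:390]
    f=cv2.resize(f,None,fx=5,fy=5,interpolation=cv2.INTER_NEAREST)
    cv2.imwrite(f'pics/{c}4.png',f)
goals()
"
```

```text
t 8.4167 p [501.9  71.3  82.3] F [-0.1 -0.2 -0.1] gap -0.0 zyaw 108.28 x [ 0. -0. -1.]
near [501.1  72.8] [-0.   0.3  1.7]
far [597.9 104.8] [   0.  -101.7    1.7]
left [524.1 165.7] [ -0.  -50.7  82.7]
right [574.9  11.9] [  0.  -50.8 -79.3]
```

View pics/side4.png

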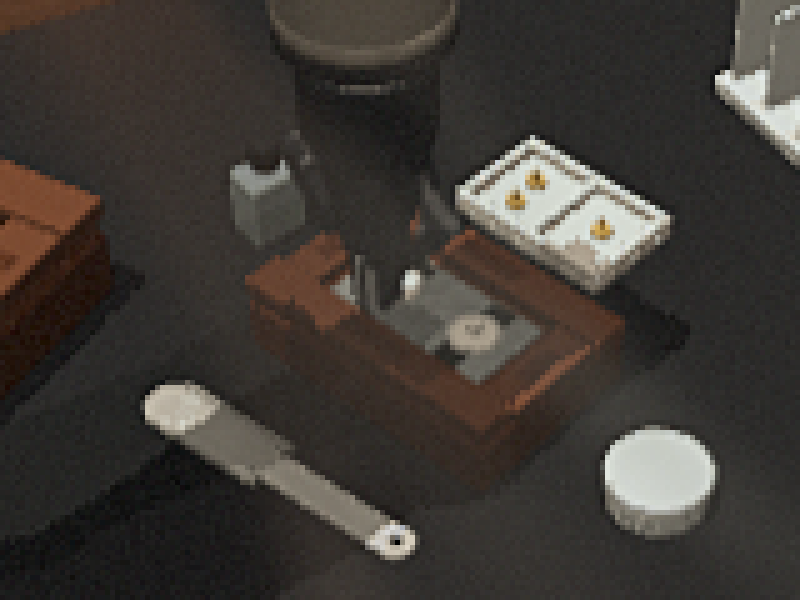

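The right and far sections are level and down, and only the near one still stands up, with its gap visible near (470,420). The neighbouring things haven't moved.

>>> send_rows --pt "0 14 0.3 1.5 0 0 0" --pt "0 24 0.3 1.5 0 0 0" --pt "0 27 0.3 1.5 0 0 0" --pt "0 29 0.3 1.5 0 0 0" --pt "0 30 0.3 1.5 0 0 0" --pt "0 31 0.3 1.5 0 0 0" --pt "0 32 0.3 1.5 0 0 0" --pt "0 33 0.3 1.5 0 0 0"

```text
time: 9.08
tcp_pos: [500.7, 73.3, 49.5]
orientation: [[0.0, -0.949, -0.315], [0.0, -0.315, 0.949], [-1.0, -0.0, -0.0]]
contact_force: [-0.9, -0.1, -0.4]
finger_gap: -0.001
```

>>> send_rows --pt "0 0.8 0 0 0 0 0" --pt "0 1.5 0 0 0 0 0"

```text
time: 9.25
tcp_pos: [500.6, 73.4, 47.9]
orientation: [[0.0, -0.949, -0.315], [0.0, -0.315, 0.949], [-1.0, -0.0, 0.0]]
contact_force: [-3.6, -0.9, 18.1]
finger_gap: -0.003
```

>>> send_rows --pt "0 0.5 0 0 0 0 0" --pt "0 0.5 0 0 0 0 0"

```text
time: 9.42
tcp_pos: [500.6, 73.4, 48.0]
orientation: [[0.0, -0.949, -0.315], [0.0, -0.315, 0.949], [-1.0, -0.0, 0.0]]
contact_force: [-3.9, -0.6, 14.2]
finger_gap: -0.002
```

>>> send_rows --pt "0 -20 0 0 0 0 0" --pt "0 -60 0 0 0 0 0" --pt "0 -100 0 0 0 0 0" --pt "0 -140 15 35 0 0 0" --pt "0 -170 30 75 0 0 0" --pt "0 -180 30 115 0 0 0" --pt "0 -180 30 155 0 0 0" --pt "0 -180 30 195 0 0 0"

```text
time: 10.08
tcp_pos: [415.6, 234.7, 228.7]
orientation: [[0.003, -0.949, -0.314], [0.002, -0.314, 0.949], [-1.0, -0.003, 0.001]]
contact_force: [1.3, 1.1, -0.1]
finger_gap: -0.003
```

>>> send_rows --pt "0 0 0 40 0 0 0" --pt "0 0 0 80 0 0 0" --pt "0 0 0 120 0 0 0" --pt "0 0 0 160 0 0 0" --pt "0 0 0 160 0 0 0" --pt "0 0 0 160 0 0 0"

```text
time: 10.58
tcp_pos: [364.4, 387.0, 226.2]
orientation: [[-0.001, -0.948, -0.319], [-0.0, -0.319, 0.948], [-1.0, 0.001, 0.0]]
contact_force: [0.1, -1.1, -0.0]
finger_gap: -0.003
```

```bash
python3 - <<'E'
from h import *
st()
o=[]
for c in ('top','side'):
    d=capture(c);f=cv2.cvtColor(d['frame'],cv2.COLOR_RGB2BGR)
    f=f[120:240,210:370] if c=='top' else f[90:210,230:390]
    cv2.imwrite(f'pics/{c}5.png',cv2.resize(f,None,fx=5,fy=5,interpolation=cv2.INTER_NEAREST))
    for n,z in (("cologne",0),("polish_tin",0),("shoe_horn",0),("cufflink_tray",0),("watch_case",0)):
        print(c,n,[(round(r["score"],2),np.round(r["point"]).tolist(),onz(d,r["point"],z).round().tolist()[:2]) for r in place_of(c,n)])
E
```

```text
t 10.5833 p [364.4 387.  226.2] F [ 0.1 -1.1 -0. ] gap -0.0 zyaw 108.57 x [-0.001 -0.    -1.   ]
top cologne [(0.47, [235.0, 197.0], [505.0, 257.0])]
top polish_tin [(0.52, [331.0, 163.0], [611.0, -69.0])]
top shoe_horn [(0.81, [297.0, 220.0], [424.0, 50.0]), (0.62, [260.0, 187.0], [537.0, 171.0])]
top cufflink_tray [(0.68, [286.0, 178.0], [564.0, 85.0]), (0.66, [262.0, 147.0], [674.0, 164.0]), (0.41, [237.0, 194.0], [516.0, 249.0])]
top watch_case [(0.68, [286.0, 181.0], [554.0, 83.0]), (0.62, [394.0, 234.0], [369.0, -271.0]), (0.57, [217.0, 269.0], [268.0, 315.0])]
side cologne [(0.76, [281.0, 136.0], [505.0, 252.0])]
side polish_tin [(0.79, [361.0, 188.0], [607.0, -68.0]), (0.42, [296.0, 137.0], [545.0, 223.0])]
side shoe_horn [(0.83, [280.0, 183.0], [414.0, 66.0])]
side cufflink_tray [(0.57, [341.0, 135.0], [674.0, 156.0]), (0.28, [283.0, 183.0], [420.0, 63.0])]
side watch_case [(0.87, [322.0, 280.0], [361.0, -275.0]), (0.71, [204.0, 148.0], [269.0, 321.0]), (0.61, [317.0, 161.0], [549.0, 92.0])]
```

View pics/side5.png

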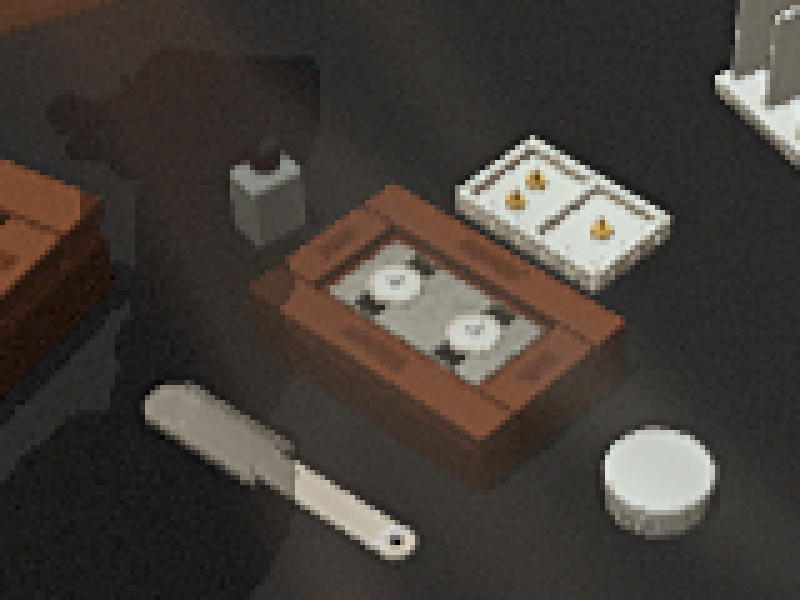

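View pics/top5.png

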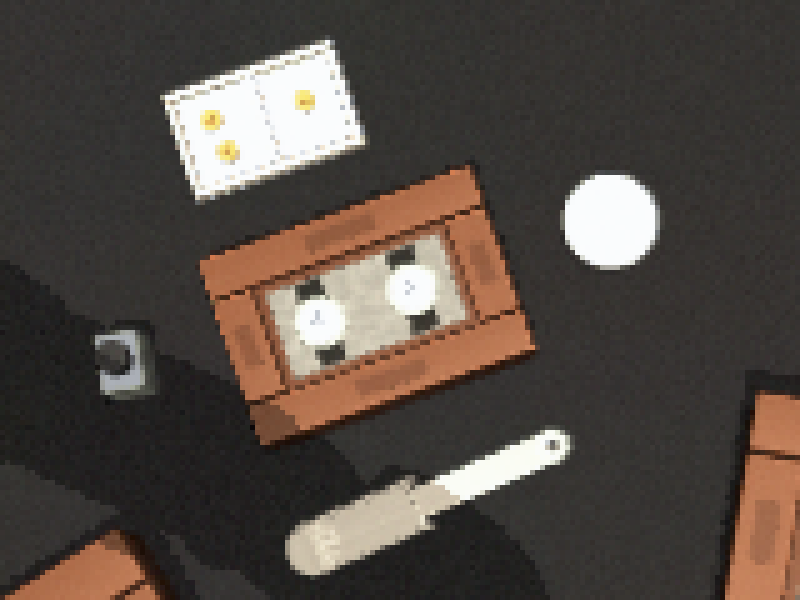

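All four sections are flush with no gap showing. The case and its neighbours are where they were, and the hand is clear at z=226 mm.

```bash
python3 -c "
from workcell import *
print(job_done())"
```

```text
the job is handed in; nothing more can be done
None
```

I pressed all four rim sections of the smallest watch case shut, one at a time with the fingers closed, in the order left, far, right, near. I then raised the hand well clear and handed the job in at about 11 s.

- **Snapped shut:** each section stopped hard with the fingertip at 47.7–48.0 mm, which matches the 48 mm shut height. The force on the fingers reached about 35 N downwards on the left section and 12–18 N on the others.
- **Case and surroundings:** the last side and top pictures show all four sections flush with no gap. The case, cologne, tray, shoe horn and tin look to be where they were before. The clothes brush was outside those close-up crops, and the arm never went near it.
- **Network positions:** the final readings scattered by up to about 18 mm (the cologne in the top picture was the largest), and the networks gave a few false tray, shoe horn and tin hits. I relied on the pictures, where nothing had moved.

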